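# Mount a closed slide chamber on the heated shaker's locating pins

### The job

Slide the black cover of the slide chamber fully shut over its glass slide while the chamber still stands on the worktop. Then carry the chamber level to the heated shaker, work it over the platform's two locating pins until it drops on, and press it down against the sprung heating plate until it sits flush on the platform. Stop there, finishing while you still hold it pressed down, so that I can swing the clamps over its ends; leave the other things on the bench alone.

Things in the scene. Friction and masses are not known exactly. Their poses are not given: they have to be found in the camera images.
- chamber: Slide chamber: loose flat aluminium block, 0.36 to 0.55 kg, 56 (x) x 124 (y) x 39 mm high, with a 4 mm thick flange 7 mm out at each end; smooth long sides, to be gripped across the 56 mm. Origin at the centre of its underside, z up, y along its length. A glass slide lies (fixed) in the 80 x 32 mm compartment in its top. Two blind holes in its underside fit the shaker's pins, either way round.
- round_bore (a point): Mouth of the round hole in the chamber's underside, hidden while it stands: at x = 0, y = +44 mm on the chamber, 11.5 mm wide, 18.5 mm deep, its rim slightly bevelled. At y = -44 mm is its partner, a slot 11.5 mm wide (x), 17 mm long (y) and as deep. Axes as the chamber's.
- cover (a joint): How far the chamber's black sliding cover is open, in m: 0 = shut against its end stop, 0.065 = open. The cover, 43 x 96 x 4 mm, its top 36 mm above the chamber's underside, is held down in guides along the chamber's y axis: it opens towards +y, shuts towards -y, with 1.2 N of friction, and stays where it is left.
- cover_rib (a point): Centre of the black grip rib standing across the cover near its +y end: 30 mm (x), 8 mm thick (y), from 36 to 51 mm above the chamber's underside; this point is 43 mm above it and moves with the cover. Axes as the chamber's. With the cover shut it is at y = +36 mm on the chamber.
- shaker: Heated slide shaker, fixed on the worktop, not running: a low white and grey housing 190 (x) x 200 (y) mm, sloped control panel towards the robot, with a bare aluminium platform on top. Origin at the centre of its underside, z up, y along the platform's length.
- seat (a point): Centre of the platform's top face, 80 mm above the worktop; axes as the shaker's. The platform is 88 (x) x 184 (y) mm. The chamber fully home has its origin here, its length along y, its underside on the platform. At the platform's ends, 74 mm and more from here in y, are low clamps swung aside, up to 13 mm high.
- pin_left (a point): Foot of one of the two fixed upright steel locating pins, at x = 0, y = +44 mm from the seat point; the other is at y = -44 mm. Each is 9 mm in diameter and 16 mm high, the top 4.5 mm tapered to a 3.6 mm tip. Axes as the shaker's.
- heating_plate (a joint): How far the sprung dark steel plate between the pins, 48 (x) x 70 (y) mm, is pressed down, in m: 0 = up, 6 mm above the platform; 0.006 = flush. Springs push up with 7.5 N at 0 and 13.5 N at 0.006, so a chamber just dropped on the pins rests 6 mm too high and rises again unless held down, with 8 to 10 N besides its weight.

How it is judged:
By the outcome, as a careful person would: the job done as asked, in the order asked, and still so for the second after the job is handed in, while the arm keeps its last pose, push and grip.
It also fails if it takes over 51 s, if anything falls off the work surface, if the arm or the gripper's body presses on something with over 40 N, if the wrist force passes 120 N, or if a joint passes its speed limit or range.

### The arm

A 6-joint arm with a two-finger parallel gripper is mounted at the origin on a cart in front of the work surface, level with it; the furniture and walls round the work are solid. World frame = base frame: x ahead of the robot, y to its left, z up, the work surface at z = 0. Lengths are in mm, angles in rad, forces in N, time in s.
With the tool pointing down it reaches from about 275 to 750 mm from the base axis. Payload 10.2 kg.
Tool frame: the origin (TCP) lies at the very end of the fingers, on their centre line; the grasp point (between the pads) lies 19 mm behind it (ctrl.tcp_to_grasp is the distance from the TCP to the grasp point, in mm); z points along the fingers, y is the direction in which the jaws open and shut (so a half turn about z gives the same grasp; the last joint's range is limited). The gripper opens to 85 mm and grips with 20 to 120 N. Pads are 22 mm wide; open, the fingers measure 114 mm over their backs; the gripper's body (76 mm by 85 mm) begins 54 mm behind the grasp point. The pads swing forward as they close: fully open they stand 13 mm farther back than shut.
Start: joints at [1.092, 0.313, 1.498, -0, 1.331, -0.223], TCP at [132.848, 507.92, 231.294] pointing down, gripper open.
Joint ranges: [-2.94, 2.94], [-0.97, 2.17], [0.19, 2.56], [-1.23, 4.37], [0.02, 3.11], [-2.88, 2.88]. Speed limits (rad/s): [2.39, 2.39, 3.01, 3.14, 3.14, 3.14].

### API

Orientations are given as a unit quaternion [w, x, y, z].
In Python, from rig import ctrl, cams, job gives the robot as it stands. The module is installed in compiled form; this text tells all that it offers.
- The arm moves only by the tool drive_tool, never from a script. Its arguments are lists of equal length, an entry for each row: "gripper": the opening, from 0 (shut) to 1 (fully open); "dp": the shift along the tool's x, y, z normalised to -1 to 1, where 1 is 0.2 m, a list of three; "twist": the turn about the tool's z normalised to -1 to 1, where 1 is 90 degrees. In form: {"gripper": [gripper, ...], "dp": [[tx, ty, tz], ...], "twist": [twist, ...]}. A call has 1 to 20 rows; each row is the pose to reach, as a shift and turn from the pose commanded when the call began, along the tool's axes at that moment; what a row does not reach only later rows make up. A row lasts 1/10 s, in which the tool goes at most 50 mm and 8.59 degrees, less where a joint would pass 70% of its speed; a pose out of reach is approached as far as the arm can. A call with a number of a shift or a turn outside -1 to 1 is refused whole. A call with a gripper value outside its range is refused whole. The fingers move at their own pace and stop on an object; "newtons" is the grip in N (left out, the last holds). Time passes only in rows, so rows that repeat a pose let the fingers close. It gives the time, the measured TCP pose, the force and the opening at its end, in the units of the state.
- ctrl.sense(): the state, without advancing time (a new reading comes with each control period).
- cams.capture(name): name is "side" or "top" or "wrist"; returns a dict with "pixels" (400x640x3 uint8, red, green, blue), "camera_matrix" (3x3 intrinsics, pixels), "xyz" and "orientation" of the camera in the world; the wrist camera has in their place "hand_eye" (4x4, takes a point from camera to tool coordinates, whose origin is the TCP and whose axes are the flange's). Camera axes: x right, y down, z forward; pixel columns grow to the right and rows downward; lengths in mm; the calibration is good to about 2 mm. A picture is of the moment at which its call begins: read the wrist's pose just before it. There is no depth.
- job.finish_job(): hands the job in, once; it reports no verdict.
The state is a dict: "time_s": time; "joints": joint angles; "dq": joint speeds; "tau": joint torques, N m; "eef_pos": TCP position; "ee_rot": TCP orientation; "force": force on the tool from outside, world axes, zero at the start; "wrist_torque": the same for the moment, N m; "grip_width": opening from 0.0 (shut) to 1.0 (fully open).
Only numpy, scipy, OpenCV 4.12 (cv2) and the standard library are available. Lean on these libraries where they do the work, as an engineer would, in place of code of your own. Each camera call takes 0.05 s, during which the arm holds its last target.

## Working session

There is one attempt and no reset: what is moved stays moved. The work goes in short steps, Python scripts to look and compute and a tool call to move; the robot and the scene stay as the last step left them, time stands still between calls to the robot, and variables do not carry over. Pictures are saved under pics/ and viewed, and the job is handed in when it is done.

Besides the shell and the picture viewer there is one more tool, called after "Call:" as name(argument=value, ...), one argument or row to a line, values as JSON. drive_tool: Moves the arm, as the interface text tells. Scaled input: -1 to 1 covers 0.2 m each way for a shift and 90 degrees each way for a turn. Its arguments: {"type":"object","properties":{"gripper":{"type":"array","items":{"type":"number"}},"dp":{"type":"array","items":{"type":"array","items":{"type":"number"}}},"twist":{"type":"array","items":{"type":"number"}},"newtons":{"type":"number"}},"required":["gripper","dp","twist"]}

```bash
mkdir -p pics; cat > h.py <<'E'
import numpy as np, cv2, json
from rig import ctrl, cams, job
def cap(name,fn):
    s=ctrl.sense(); c=cams.capture(name)
    cv2.imwrite('pics/'+fn+'.png',c['pixels'][:,:,::-1])
    d={k:np.array(v).tolist() for k,v in c.items() if k!='pixels'}
    d['pos']=list(map(float,s['eef_pos'])); d['rot']=list(map(float,s['ee_rot']))
    json.dump(d,open('pics/'+fn+'.json','w')); return c
E
python3 - <<'E'
from h import *
print(ctrl.sense(), ctrl.tcp_to_grasp)
for n in ('side','top','wrist'):
    c=cap(n,n+'0'); print({k:v for k,v in c.items() if k!='pixels'})
E
```

```text
{'time_s': 0.0, 'joints': array([ 1.09160381e+00,  3.13422781e-01,  1.49844252e+00, -2.67677318e-06,
        1.33100482e+00, -2.23448118e-01]), 'dq': array([ 7.19117881e-05, -6.80756184e-04,  3.44060074e-06,  1.51844119e-04,
        5.56117760e-04, -1.65353524e-04]), 'tau': array([-4.58214636e-04, -4.12270832e+01, -2.59736878e+01, -2.35319721e-04,
        4.19833028e-03, -1.02887725e-07]), 'eef_pos': array([132.72036363, 507.67721636, 230.74695878]), 'ee_rot': array([-2.18592121e-04,  1.27523663e-01,  9.91835323e-01, -6.00167236e-04]), 'force': array([0.06331155, 0.73796677, 0.57075926]), 'wrist_torque': array([-0.02553981, -0.00731102, -0.04680577]), 'grip_width': 0.9956962809371958} 18.700000000000003
{'camera_matrix': array([[377.32802124,   0.        , 320.36865631],
       [  0.        , 377.32802124, 198.20762176],
       [  0.        ,   0.        ,   1.        ]]), 'xyz': array([ 218.51227668, -551.78588507,  500.14880725]), 'orientation': array([-0.4750099 ,  0.85276913, -0.18487288,  0.11389654])}
{'camera_matrix': array([[368.94705694,   0.        , 315.36332404],
       [  0.        , 368.94705694, 197.86390739],
       [  0.        ,   0.        ,   1.        ]]), 'xyz': array([387.48020295,  75.09215904, 925.44957004]), 'orientation': array([-0.06638097,  0.7063124 , -0.7036697 ,  0.03956411])}
{'camera_matrix': array([[316.34300318,   0.        , 318.15883325],
       [  0.        , 316.34300318, 203.98175114],
       [  0.        ,   0.        ,   1.        ]]), 'hand_eye': array([[ 5.65200424e-04, -9.50359066e-01, -3.11154827e-01,
         8.05991468e+01],
       [ 9.99999652e-01,  7.27941532e-04, -4.06889418e-04,
         8.94441209e-02],
       [ 6.13193569e-04, -3.11154489e-01,  9.50359147e-01,
        -1.42368708e+02],
       [ 0.00000000e+00,  0.00000000e+00,  0.00000000e+00,
         1.00000000e+00]])}
```

View pics/top0.png

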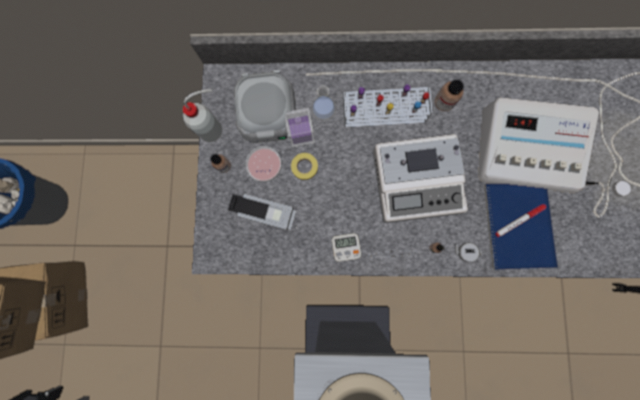

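View pics/side0.png

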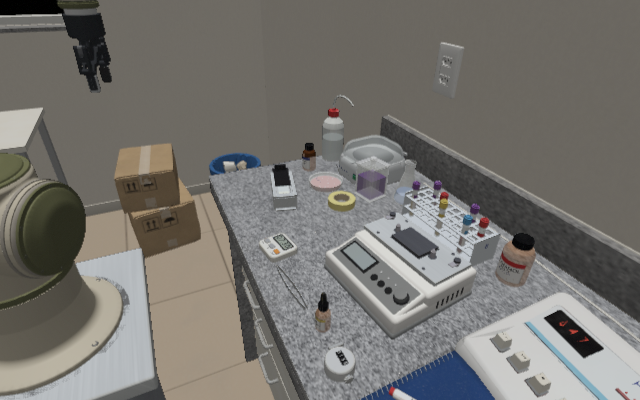

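View pics/wrist0.png

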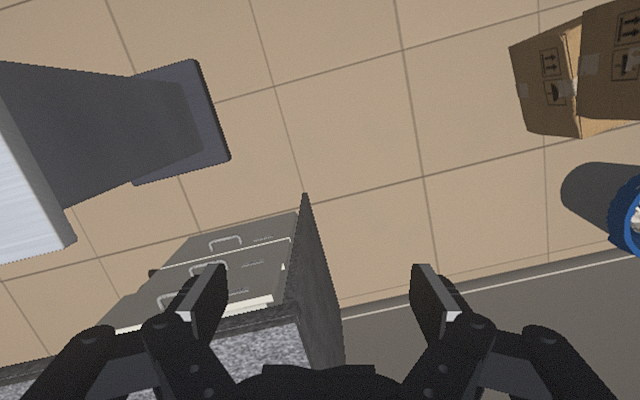

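```bash
cat >> h.py <<'E'
from scipy.spatial.transform import Rotation as R
def q2r(q): return R.from_quat([q[1],q[2],q[3],q[0]]).as_matrix()
def cam(fn):
    d=json.load(open('pics/'+fn+'.json')); K=np.array(d['camera_matrix'])
    if 'hand_eye' in d:
        T=np.array(d['hand_eye']); Rt=q2r(d['rot']); return K,Rt@T[:3,:3],Rt@T[:3,3]+np.array(d['pos'])
    return K,q2r(d['orientation']),np.array(d['xyz'])
def ray(fn,uv,z):
    K,Rc,p=cam(fn); uv=np.atleast_2d(np.array(uv,float)); d=(Rc@np.linalg.inv(K)@np.c_[uv,np.ones(len(uv))].T).T
    return p+d*((z-p[2])/d[:,2])[:,None]
def proj(fn,P):
    K,Rc,p=cam(fn); q=(K@Rc.T@(np.atleast_2d(P)-p).T).T; return q[:,:2]/q[:,2:]
def crop(fn,x0,y0,x1,y1,s,out):
    im=cv2.imread('pics/'+fn+'.png')[y0:y1,x0:x1]; cv2.imwrite('pics/'+out+'.png',cv2.resize(im,None,fx=s,fy=s,interpolation=cv2.INTER_CUBIC))
E
python3 - <<'E'
from h import *
print(proj('top0',[[132,508,231],[0,0,0],[400,200,0]]),proj('side0',[[132,508,231]]),proj('wrist0',[[132,508,231]]))
crop('top0',215,180,305,240,8,'c1'); crop('top0',365,125,475,225,6,'c2')
E
```

```text
[[ 88.71608561 395.53201058]
 [361.70475422 423.24958467]
 [279.31016084 248.26539558]] [[102.72270259  91.14559829]] [[318.2657974  266.47553338]]
```

View pics/c1.png

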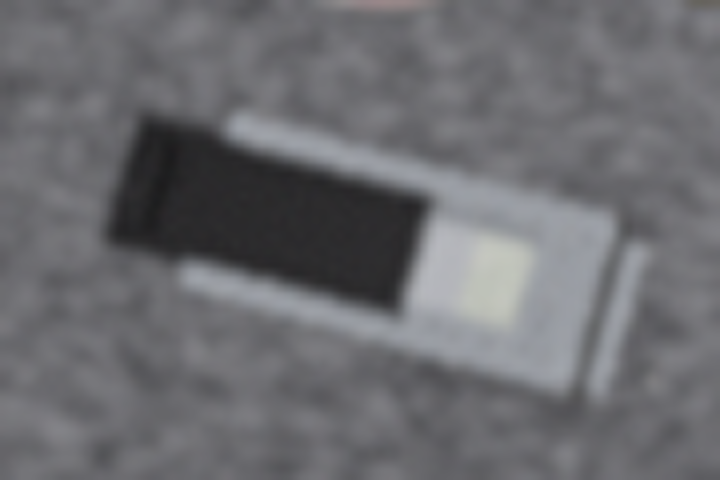

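View pics/c2.png

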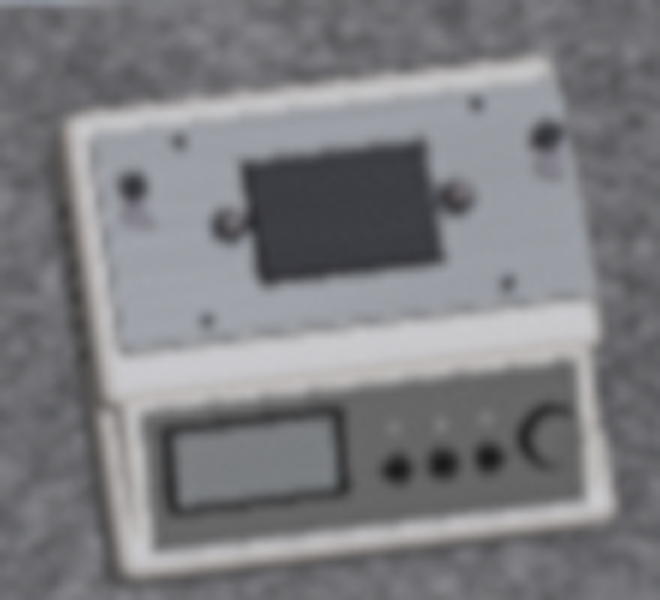

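```bash
python3 - <<'E'
from h import *
c=lambda u,x,y,s:np.array([[a/s+x-.5+.5/s,b/s+y-.5+.5/s] for a,b in u])
P=ray('top0',c([(228,112),(618,212),(575,392),(182,282)],215,180,8),39)[:,:2]
print(P, P.mean(0)); L=(P[0]+P[3]-P[1]-P[2])/2; W=(P[0]+P[1]-P[2]-P[3])/2
print(np.linalg.norm(L),np.linalg.norm(W),np.degrees(np.arctan2(L[1],L[0])),np.degrees(np.arctan2(W[1],W[0])))
Q=ray('top0',c([(150,180)],215,180,8),51)[:,:2];print('rib',Q)
# plate corners z 86
P=ray('top0',c([(243,162),(424,143),(443,260),(262,281)],365,125,6),86)[:,:2]
print(P, P.mean(0)); L=(P[0]+P[3]-P[1]-P[2])/2; W=(P[0]+P[1]-P[2]-P[3])/2
print(np.linalg.norm(L),np.linalg.norm(W),np.degrees(np.arctan2(L[1],L[0])),np.degrees(np.arctan2(W[1],W[0])))
Q=ray('top0',c([(228,226),(457,198)],365,125,6),90)[:,:2];print('pins',Q,Q.mean(0),np.degrees(np.arctan2(*(Q[0]-Q[1])[::-1])))
E
```

```text
[[531.95349727 286.91136386]
 [501.24054618 166.38989048]
 [446.59478046 178.49437369]
 [479.53852061 299.13102606]] [489.83183613 232.73166352]
124.70907740544818 54.89459584112959 75.21333334359028 -12.800275582433901
rib [[509.19004979 307.03316443]]
[[ 623.36296303 -100.61576965]
 [ 630.66083615 -170.26009395]
 [ 584.30398943 -175.54309848]
 [ 576.19714402 -106.46446751]] [ 603.63123316 -138.2208574 ]
69.78782786254295 47.09141057888192 96.33654303271658 6.787797648976334
pins [[ 596.92167693  -93.31882672]
 [ 607.68752827 -180.6911435 ]] [ 602.3046026  -137.00498511] 97.02447005461522
```

Call:
drive_tool(
  gripper=[1,1,1,1,1,1,1,1,1,1],
  dp=[
    [-0.2,-0.1,0],
    [-0.4,-0.2,0],
    [-0.6,-0.3,0],
    [-0.8,-0.4,0],
    [-1,-0.5,0],
    [-1,-0.5,0],
    [-1,-0.5,0],
    [-1,-0.5,0],
    [-1,-0.5,0],
    [-1,-0.5,0],
  ],
  twist=[0.095,0.19,0.285,0.38,0.475,0.57,0.665,0.76,0.855,0.95],
)

```text
time_s: 1.15
eef_pos: [300.9, 360.5, 231.1]
ee_rot: [-0.0, 0.769, 0.639, -0.0]
force: [0.0, 0.1, 0.7]
grip_width: 1.001
```

Call:
drive_tool(
  gripper=[1,1,1,1,1,1,1,1],
  dp=[
    [-0.1,0.17,0.06],
    [-0.2,0.34,0.12],
    [-0.3,0.5,0.18],
    [-0.4,0.67,0.24],
    [-0.5,0.84,0.3],
    [-0.6,1,0.35],
    [-0.6,1,0.35],
    [-0.6,1,0.35],
  ],
  twist=[0.045,0.045,0.045,0.045,0.045,0.045,0.045,0.045],
)

```text
time_s: 1.95
eef_pos: [476.7, 206.8, 160.9]
ee_rot: [-0.0, 0.79, 0.614, -0.001]
force: [-0.2, 0.5, -0.2]
grip_width: 1.002
```

```bash
python3 - <<'E'
from h import *
cap('wrist','w1'); s=ctrl.sense(); print(s['time_s'],s['eef_pos'],s['ee_rot'],s['joints'])
E
```

```text
2.0 [476.32038283 207.49544878 161.26691505] [-2.11899535e-04  7.89120087e-01  6.14238891e-01 -1.67201957e-04] [1.84961144e-01 3.67187923e-01 1.61407083e+00 2.43398077e-04
 1.16082545e+00 4.32818144e-01]
```

View pics/w1.png

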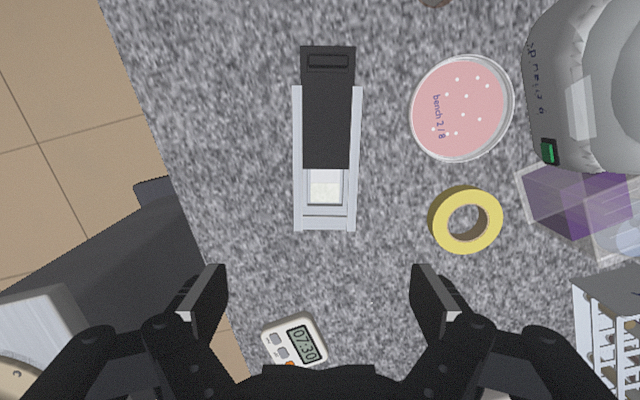

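```bash
python3 - <<'E'
from h import *
crop('w1',280,35,380,245,4,'c3')
im=cv2.imread('pics/c3.png'); cv2.imwrite('pics/c3.png',cv2.resize(im,None,fx=.7,fy=.7)) if im.shape[0]>600 else 0
crop('w1',280,35,380,135,6,'c3a');crop('w1',280,135,380,235,6,'c3b')
E
```

```text
(no output)
```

View pics/c3a.png

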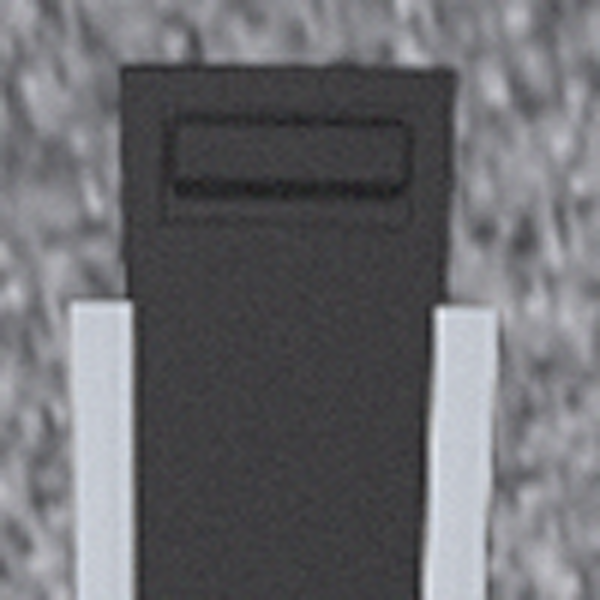

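View pics/c3b.png

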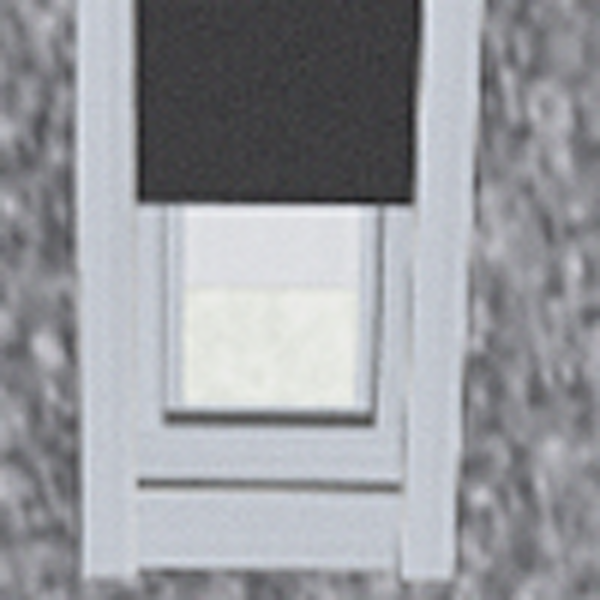

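```bash
cat >> h.py <<'E'
cc=lambda u,x,y,s:np.array([[a/s+x-.5+.5/s,b/s+y-.5+.5/s] for a,b in u])
def rect(P): # P: +y-left.. order: A(+y,-x) B(+y,+x) C(-y,+x) D(-y,-x)
    P=P[:,:2]; L=(P[0]+P[1]-P[2]-P[3])/2; W=(P[1]+P[2]-P[0]-P[3])/2
    print('c',P.mean(0),'L',np.linalg.norm(L),'W',np.linalg.norm(W),'angL',np.degrees(np.arctan2(L[1],L[0])),'angW',np.degrees(np.arctan2(W[1],W[0])))
    return P.mean(0),np.degrees(np.arctan2(L[1],L[0]))
E
python3 - <<'E'
from h import *
P=ray('w1',np.r_[cc([(70,300),(497,308)],280,35,6),cc([(455,576),(84,578)],280,135,6)],39)
c,a=rect(P); u=np.array([np.cos(np.radians(a)),np.sin(np.radians(a))])
r,_=rect(ray('w1',cc([(172,115),(412,115),(408,188),(172,188)],280,35,6),51)); print('rib y',(r-c)@u, (r-c)@[u[1],-u[0]])
e=ray('w1',cc([(275,204)],280,135,6),36)[0,:2]; print('edge',(e-c)@u)
r,_=rect(ray('w1',cc([(122,66),(457,70),(448,300),(128,300)],280,35,6),36))
K,Rc,p=cam('w1');print(p)
E
```

```text
c [489.14097541 233.99763465] L 123.26720535755805 W 55.801289464002785 angL 75.25129772539518 angW -14.572482170094988
c [509.41702318 309.82884196] L 8.132749876957362 W 28.952303562453075 angL 74.59842906764793 angW -14.253287317828674
rib y 78.49457549665439 0.3028744074655294
edge -5.2007503868019995
c [508.98620092 307.45237692] L 27.65556935701942 W 42.416212628554135 angL 75.87583112282915 angW -14.563477200010322
[495.72959482 284.44909615 303.20518411]
```

Call:
drive_tool(
  gripper=[0,0,0,0,0,0,0,0,0,0,0,0],
  dp=[
    [0.16,0.01,0],
    [0.33,0.02,0],
    [0.5,0.03,0],
    [0.65,0.03,0.05],
    [0.65,0.03,0.15],
    [0.65,0.03,0.25],
    [0.65,0.03,0.35],
    [0.65,0.03,0.45],
    [0.65,0.03,0.52],
    [0.65,0.03,0.57],
    [0.65,0.03,0.585],
    [0.65,0.03,0.585],
  ],
  twist=[0.006,0.006,0.006,0.006,0.006,0.006,0.006,0.006,0.006,0.006,0.006,0.006],
  newtons=40,
)

```text
time_s: 3.2
eef_pos: [514.5, 332.0, 44.5]
ee_rot: [0.0, 0.792, 0.611, 0.0]
force: [0.5, 0.3, 1.2]
grip_width: 0.005
```

```bash
python3 - <<'E'
from h import *
cap('wrist','w2'); cap('side','s2'); s=ctrl.sense(); print(s['time_s'],s['eef_pos'],s['ee_rot'],s['force'])
d=s['eef_pos'][:2]-[489.3,233.8]; print(d@[.254,.967],d@[.967,-.254])
E
```

```text
3.3 [514.83174442 331.9880673   45.14372581] [1.70132338e-04 7.91984972e-01 6.10540181e-01 6.80061765e-04] [ 0.04834763  0.79897386 -0.48010954]
101.43292416584833 -0.2505722412506734
```

View pics/w2.png

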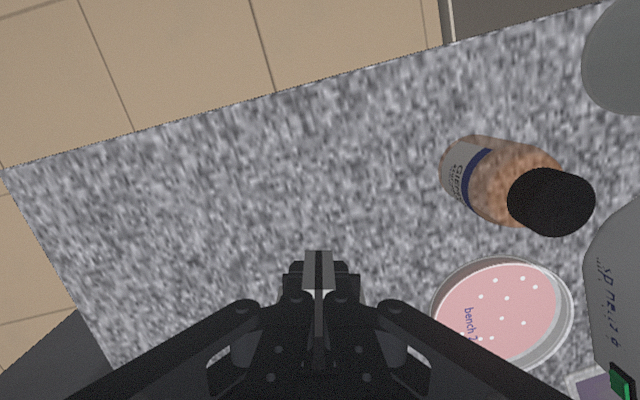

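View pics/s2.png

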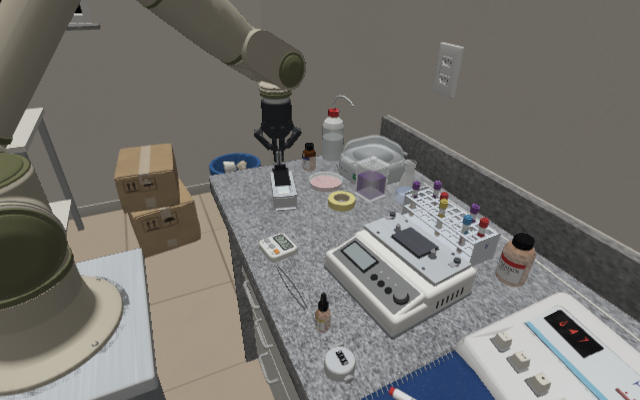

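Call:
drive_tool(
  gripper=[0,0,0,0,0,0,0,0,0,0,0,0,0,0,0,0,0,0],
  dp=[
    [-0.015,0,0.01],
    [-0.03,0,0.01],
    [-0.045,0,0.01],
    [-0.06,0,0.01],
    [-0.075,0,0.01],
    [-0.09,0,0.01],
    [-0.105,0,0.01],
    [-0.12,0,0.01],
    [-0.135,0,0.01],
    [-0.15,0,0.01],
    [-0.165,0,0.01],
    [-0.18,0,0.01],
    [-0.195,0,0.01],
    [-0.205,0,0.01],
    [-0.215,0,0.01],
    [-0.225,0,0.01],
    [-0.235,0,0.01],
    [-0.235,0,0.01],
  ],
  twist=[0,0,0,0,0,0,0,0,0,0,0,0,0,0,0,0,0,0],
)

```text
time_s: 5.1
eef_pos: [502.4, 286.0, 42.2]
ee_rot: [0.0, 0.792, 0.61, -0.0]
force: [-0.3, -0.2, -0.2]
grip_width: -0.003
```

```bash
python3 - <<'E'
from h import *
cap('wrist','w3'); cap('top','t3'); s=ctrl.sense(); print(s['time_s'],s['eef_pos'],s['force'])
d=s['eef_pos'][:2]-[489.3,233.8]; print(d@[.254,.967],d@[.967,-.254])
a=cv2.imread('pics/top0.png')[180:240,215:305];b=cv2.imread('pics/t3.png')[180:240,215:305]
cv2.imwrite('pics/c4.png',cv2.resize(np.vstack([a,b]),None,fx=5,fy=5,interpolation=cv2.INTER_CUBIC))
E
```

```text
5.2 [502.47794715 286.09770418  42.20750381] [ 0.67393315 -0.59671075 -0.35066431]
53.91907851345835 -0.5405419686764652
```

View pics/w3.png

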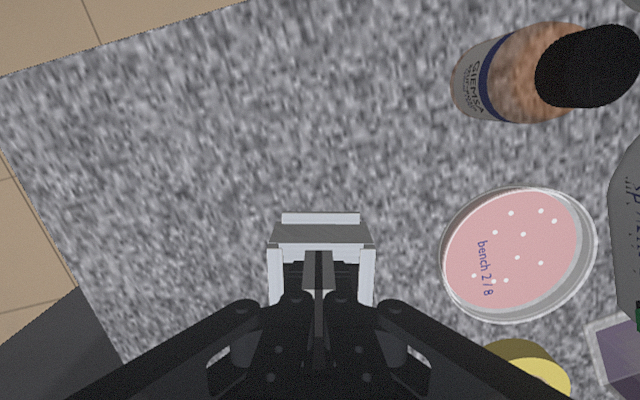

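View pics/c4.png

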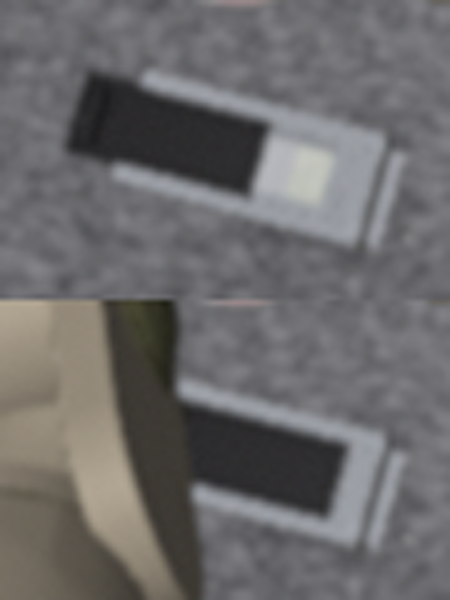

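Call:
drive_tool(
  gripper=[0,0,0,0,0,0,0,0,0],
  dp=[
    [-0.005,0,0],
    [-0.01,0,0],
    [-0.015,0,0],
    [-0.02,0,0],
    [-0.025,0,0],
    [-0.03,0,0],
    [-0.03,0,0],
    [-0.03,0,0],
    [-0.03,0,0],
  ],
  twist=[0,0,0,0,0,0,0,0,0],
)

```text
time_s: 6.1
eef_pos: [501.0, 280.4, 42.3]
ee_rot: [0.0, 0.792, 0.611, -0.0]
force: [-0.7, -0.5, -0.1]
grip_width: 0.0
```

```bash
python3 - <<'E'
from h import *
cap('top','t4'); s=ctrl.sense(); print(s['time_s'],s['eef_pos'],s['force'])
d=s['eef_pos'][:2]-[489.3,233.8]; print(d@[.254,.967],d@[.967,-.254])
a=cv2.imread('pics/t3.png')[180:240,215:305];b=cv2.imread('pics/t4.png')[180:240,215:305]
cv2.imwrite('pics/c5.png',cv2.resize(np.vstack([a,b]),None,fx=5,fy=5,interpolation=cv2.INTER_CUBIC))
E
```

```text
6.15 [500.96623153 280.370215    42.3007493 ] [ 0.36028684 -0.06960525 -0.33498855]
47.9966207146926 -0.5475887171318431
```

View pics/c5.png

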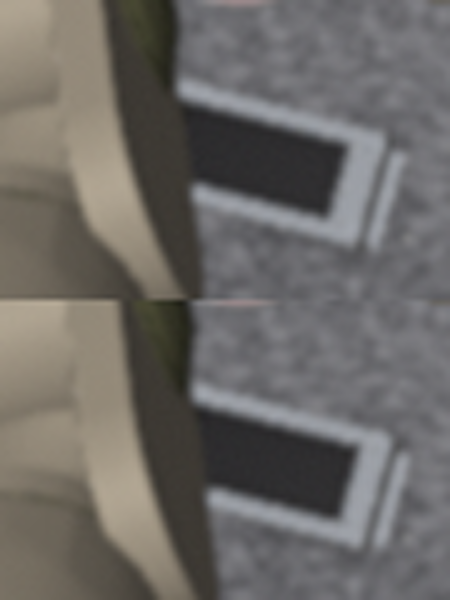

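Call:
drive_tool(
  gripper=[0,0,0.2,1,1,1,1,1,1,1,1,1,1],
  dp=[
    [0.025,0,0],
    [0.025,0,-0.08],
    [0.025,0,-0.2],
    [0.025,0,-0.35],
    [-0.02,0,-0.5],
    [-0.1,0,-0.59],
    [-0.2,0,-0.59],
    [-0.3,0,-0.59],
    [-0.38,0,-0.59],
    [-0.38,0,-0.59],
    [-0.38,0,-0.59],
    [-0.38,0,-0.59],
    [-0.38,0,-0.59],
  ],
  twist=[0,0,0,0,0,0,0,0,0,0,0,0,0],
)

```text
time_s: 7.45
eef_pos: [481.7, 207.6, 160.2]
ee_rot: [-0.0, 0.792, 0.611, -0.0]
force: [0.4, -0.3, 0.2]
grip_width: 1.003
```

```bash
python3 - <<'E'
from h import *
cap('wrist','w5'); s=ctrl.sense(); print(s['time_s'],s['eef_pos'],s['ee_rot'],s['force'])
crop('w5',280,80,380,180,6,'c6a');crop('w5',280,140,380,240,6,'c6b')
E
```

```text
7.5 [481.67904167 207.53948557 160.19547711] [-3.70822507e-05  7.91784193e-01  6.10800942e-01 -1.43822428e-05] [-0.18122044 -0.79283468  1.04994531]
```

View pics/c6a.png

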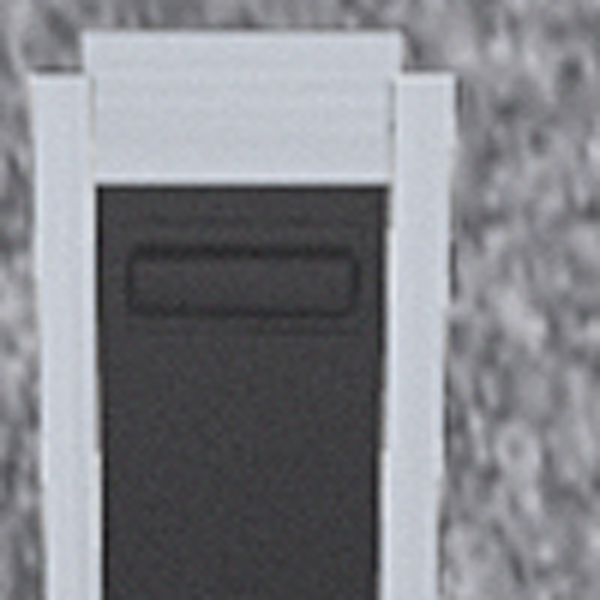

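View pics/c6b.png

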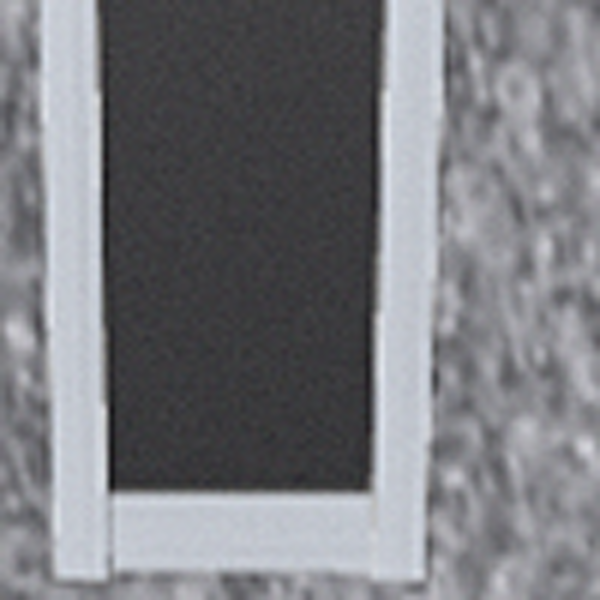

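```bash
python3 - <<'E'
from h import *
P=ray('w5',np.r_[cc([(31,74),(456,74)],280,80,6),cc([(425,580),(54,580)],280,140,6)],39)
c,a=rect(P); u=np.array([np.cos(np.radians(a)),np.sin(np.radians(a))]); v=np.array([u[1],-u[0]])
r,_=rect(ray('w5',cc([(128,246),(357,246),(357,317),(128,317)],280,80,6),51)); print('rib y',(r-c)@u)
s=ctrl.sense()['eef_pos'][:2]; print('move',(c-s)@u,(c-s)@v)
E
```

```text
c [488.54034828 231.04106504] L 123.45328933576796 W 55.871255399658246 angL 75.16215785984338 angW -14.6737790913534
c [497.72097835 266.00866073] L 8.93096840201467 W 29.57036376331661 angL 75.43346874358839 angW -14.671628593152485
rib y 36.15259730677556
move 24.474979327670116 0.6141280774799409
```

Call:
drive_tool(
  gripper=[1,1,1,1,1,1,1,1,1,0,0,0,0,0,0,0],
  dp=[
    [0.04,0,0.0],
    [0.09,0.003,0.1],
    [0.122,0.003,0.2],
    [0.122,0.003,0.35],
    [0.122,0.003,0.5],
    [0.122,0.003,0.62],
    [0.122,0.003,0.71],
    [0.122,0.003,0.76],
    [0.122,0.003,0.76],
    [0.122,0.003,0.76],
    [0.122,0.003,0.76],
    [0.122,0.003,0.76],
    [0.122,0.003,0.76],
    [0.122,0.003,0.76],
    [0.122,0.003,0.76],
    [0.122,0.003,0.76],
  ],
  twist=[0,0,0,0,0,0,0,0,0,0,0,0,0,0,0,0],
  newtons=80,
)

```text
time_s: 9.1
eef_pos: [489.3, 230.7, 9.6]
ee_rot: [0.0, 0.792, 0.611, 0.001]
force: [-0.4, 0.6, 5.8]
grip_width: 0.642
```

```bash
python3 - <<'E'
from h import *
cap('wrist','w6');  s=ctrl.sense(); print(s['time_s'],s['eef_pos'],s['ee_rot'],s['force'],s['wrist_torque'],s['grip_width'])
E
```

```text
9.15 [489.26472252 230.70245799   9.60542578] [4.75981407e-04 7.92010866e-01 6.10505687e-01 1.16951066e-03] [-0.68172235  0.14879535  5.71503242] [0.11282341 0.24279165 0.02931142] 0.6398094485505912
```

View pics/w6.png

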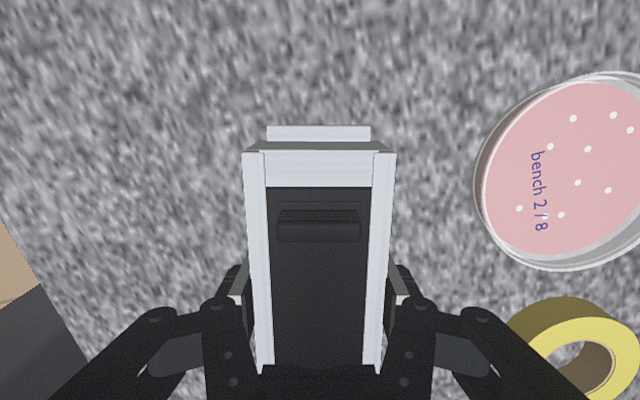

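Call:
drive_tool(
  gripper=[0,0,0,0,0,0,0,0,0,0,0,0,0,0,0,0,0,0],
  dp=[
    [0,0,-0.03],
    [0,0,-0.1],
    [0,0,-0.2],
    [0,0,-0.3],
    [-0.02,0.01,-0.4],
    [-0.06,0.03,-0.5],
    [-0.12,0.07,-0.6],
    [-0.2,0.11,-0.7],
    [-0.3,0.17,-0.8],
    [-0.41,0.23,-0.9],
    [-0.52,0.3,-0.96],
    [-0.63,0.36,-1],
    [-0.74,0.42,-1],
    [-0.84,0.48,-1],
    [-0.92,0.53,-1],
    [-0.97,0.56,-1],
    [-1,0.57,-1],
    [-1,0.57,-1],
  ],
  twist=[0,0,0,0,0,0,0,-0.02,-0.04,-0.07,-0.1,-0.13,-0.16,-0.19,-0.21,-0.23,-0.238,-0.238],
)

```text
time_s: 10.95
eef_pos: [547.5, 7.6, 208.7]
ee_rot: [-0.0, 0.665, 0.747, -0.0]
force: [0.3, 1.1, -5.3]
grip_width: 0.64
```

```bash
python3 - <<'E'
from h import *
s=ctrl.sense(); print(s['time_s'],s['eef_pos'],s['ee_rot'],s['force'],s['wrist_torque'],s['grip_width'])
p=s['eef_pos']; a=2*np.arctan2(s['ee_rot'][2],s['ee_rot'][1]); print(np.degrees(a))
u=np.array([np.cos(a),np.sin(a)]); v=np.array([u[1],-u[0]])
g=np.array([614,-232]); print((g-p[:2])@u/200,(g-p[:2])@v/200,(p[2]-250)/200)
E
```

```text
10.95 [547.47057823   7.63266736 208.68425474] [-4.49682601e-05  6.65136961e-01  7.46721380e-01 -3.74489684e-05] [ 0.31470741  1.09338178 -5.29154865] [0.02691744 0.01178314 0.04807169] 0.6396354652995464
96.61433278045581
-1.228504511873976 0.19242178919194927 -0.2065787262950664
```

Call:
drive_tool(
  gripper=[0,0,0,0,0,0,0,0,0,0,0,0,0],
  dp=[
    [-0.04,0.01,-0.02],
    [-0.12,0.02,-0.04],
    [-0.22,0.04,-0.08],
    [-0.33,0.06,-0.12],
    [-0.44,0.08,-0.16],
    [-0.55,0.1,-0.2],
    [-0.66,0.13,-0.2],
    [-0.77,0.15,-0.2],
    [-0.86,0.17,-0.2],
    [-0.93,0.19,-0.2],
    [-0.98,0.19,-0.2],
    [-1,0.19,-0.2],
    [-1,0.19,-0.2],
  ],
  twist=[0,0,0,0,0,0,0,0,0,0,0,0,0],
)

```text
time_s: 12.25
eef_pos: [608.6, -186.6, 248.3]
ee_rot: [-0.0, 0.665, 0.747, -0.0]
force: [-0.4, 0.0, -4.3]
grip_width: 0.642
```

Call:
drive_tool(
  gripper=[0,0,0,0,0,0],
  dp=[
    [-0.05,0,0],
    [-0.12,0,0],
    [-0.19,0,0],
    [-0.23,0,0],
    [-0.23,0,0],
    [-0.23,0,0],
  ],
  twist=[0,0,0,0,0,0],
)

```text
time_s: 12.85
eef_pos: [614.1, -231.9, 248.1]
ee_rot: [-0.0, 0.665, 0.747, 0.0]
force: [-0.2, 0.9, -3.8]
grip_width: 0.637
```

```bash
python3 - <<'E'
from h import *
cap('wrist','w7');  s=ctrl.sense(); print(s['time_s'],s['eef_pos'],s['ee_rot'],s['force'],s['grip_width'])
E
```

```text
12.9 [ 614.11486969 -231.63010749  248.27277627] [-1.19922782e-04  6.64678804e-01  7.47129216e-01  8.52397001e-05] [ 0.52676908  0.01266329 -3.43434681] 0.6422699999666622
```

View pics/w7.png

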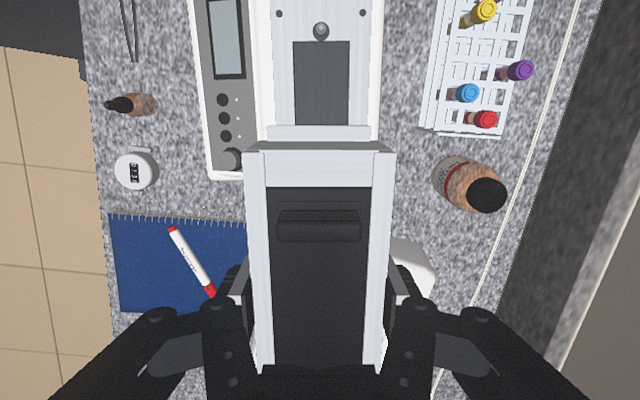

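```bash
python3 - <<'E'
from h import *
crop('w7',255,0,385,80,6,'c7a');crop('w7',235,70,405,170,4,'c7b')
E
```

```text
(no output)
```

View pics/c7a.png

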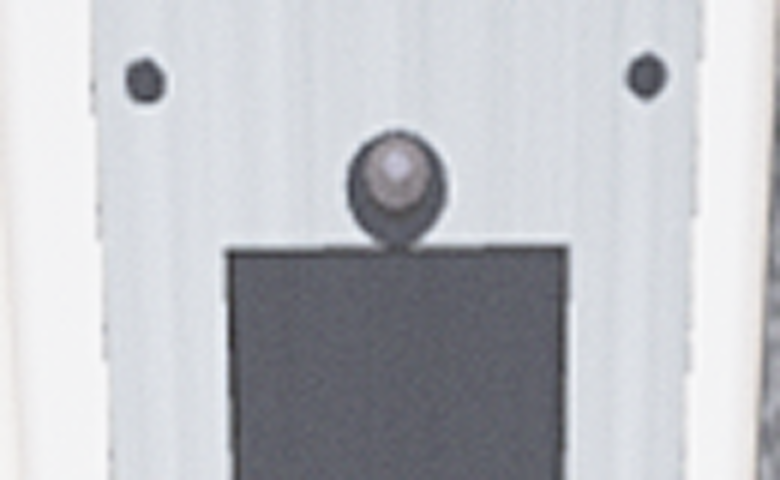

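View pics/c7b.png

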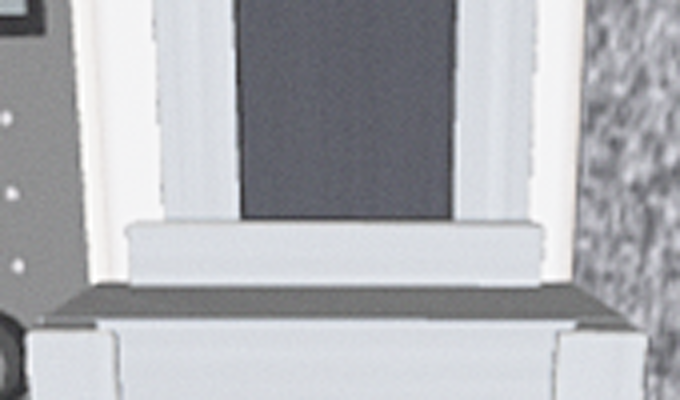

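```bash
python3 - <<'E'
from h import *
pl=ray('w7',np.r_[cc([(227,250),(569,246)],255,0,6),cc([(455,217),(241,217)],235,70,4)],86); print(pl)
rect(pl)
tip=ray('w7',cc([(398,160)],255,0,6),96)[0,:2]; foot=ray('w7',cc([(397,200)],255,0,6),80)
P=ray('w7',cc([(91,0),(701,0),(683,400),(107,400)],255,0,6),80); rect(P)
L=(pl[0]+pl[1])[:2]/2
s=json.load(open('pics/w7.json')); q=s['rot']; a=2*np.arctan2(q[2],q[1]); u=np.array([np.cos(a),np.sin(a)]);v=np.array([u[1],-u[0]]);p=np.array(s['pos'])[:2]
f=lambda x:((x-p)@u,(x-p)@v)
print('tool ang',np.degrees(a)); print('pin tip in tool',tip,f(tip)); print('plate far mid',f(L),'plate centre',f(pl[:,:2].mean(0)))
z=s['pos'][2]-9.6+39
C=ray('w7',cc([(27,330),(645,332)],235,70,4),z)[:,:2]; print('chamber front corners',[f(x) for x in C],np.linalg.norm(C[0]-C[1]))
# pixel points w6 for chamber
E
```

```text
[[ 576.1895022  -106.64839838   86.        ]
 [ 625.19185285 -100.37551082   86.        ]
 [ 634.53640856 -169.88130064   86.        ]
 [ 584.83449735 -175.71328993   86.        ]]
c [ 605.18806524 -138.15462494] L 69.86676190666215 W 49.72187484494031 angL 97.39689407216639 angW 6.991717863223972
c [599.6037109  -97.07526483] L 52.344920857373964 W 86.73211996760894 angL 96.6638594885989 angW 6.69148980704691
tool ang 96.65976402200792
pin tip in tool [599.50562442 -94.27046535] (np.float64(138.43092228159375), np.float64(1.5051214794809435))
plate far mid (np.float64(129.11435702598715), np.float64(1.610412666075182)) plate centre (np.float64(94.18386706939364), np.float64(2.059830314676591))
chamber front corners [(np.float64(62.54841319754561), np.float64(-28.112974089320414)), (np.float64(62.40197852213288), np.float64(27.014867983457588))] 55.128036557774436
```

Call:
drive_tool(
  gripper=[0,0,0,0,0,0,0,0,0,0,0,0,0,0,0,0,0],
  dp=[
    [0.05,0,0],
    [0.15,0.002,0],
    [0.27,0.005,0],
    [0.38,0.01,0],
    [0.45,0.011,0.0],
    [0.469,0.011,0.05],
    [0.469,0.011,0.12],
    [0.469,0.011,0.2],
    [0.469,0.011,0.3],
    [0.469,0.011,0.4],
    [0.469,0.011,0.5],
    [0.469,0.011,0.58],
    [0.469,0.011,0.63],
    [0.469,0.011,0.655],
    [0.469,0.011,0.665],
    [0.469,0.011,0.665],
    [0.469,0.011,0.665],
  ],
  twist=[0,0,0,0,0,0,0,0,0,0,0,0,0,0,0,0,0],
)

```text
time_s: 14.6
eef_pos: [605.7, -138.7, 116.0]
ee_rot: [0.001, 0.665, 0.747, 0.0]
force: [0.0, -0.1, -3.7]
grip_width: 0.644
```

```bash
python3 - <<'E'
from h import *
cap('wrist','w8'); cap('side','s8'); s=ctrl.sense(); print(s['time_s'],s['eef_pos'],s['ee_rot'],s['force'],s['wrist_torque'],s['grip_width'])
crop('s8',320,160,520,310,4,'c8')
E
```

```text
14.7 [ 605.63526683 -138.62310581  115.94345897] [5.70636294e-04 6.64735074e-01 7.47078933e-01 1.56877890e-04] [-0.3995511   0.62670444 -4.12085344] [-0.01387452  0.01162614  0.03181563] 0.6426184661163351
```

View pics/w8.png

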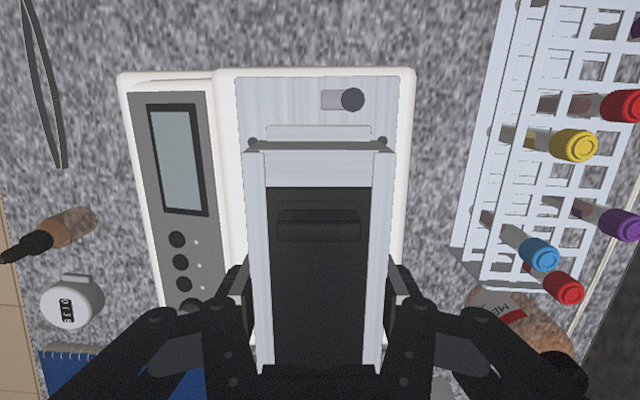

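View pics/c8.png

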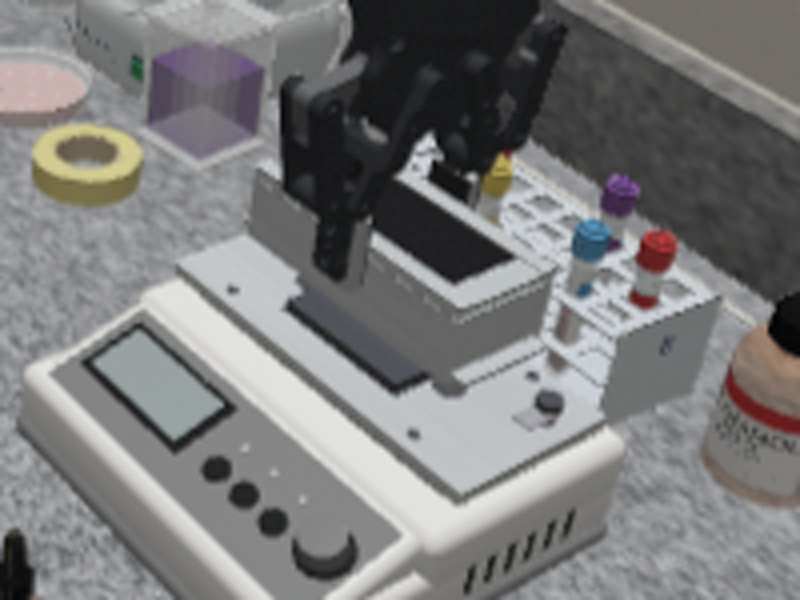

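```bash
python3 - <<'E'
from h import *
crop('w8',225,65,415,165,4,'c9')
E
```

```text
(no output)
```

View pics/c9.png

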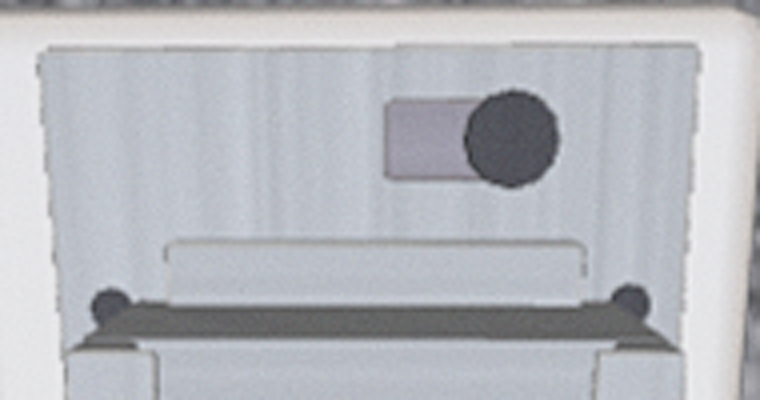

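```bash
python3 - <<'E'
from h import *
s=json.load(open('pics/w8.json')); q=s['rot']; a=2*np.arctan2(q[2],q[1]); u=np.array([np.cos(a),np.sin(a)]);v=np.array([u[1],-u[0]]);p=np.array(s['pos'])[:2]
f=lambda X:[np.round(((x[:2]-p)@u,(x[:2]-p)@v),2) for x in X]
print('plat far corners',f(ray('w8',cc([(40,51),(698,46)],225,65,4),80)))
print('plat sides',f(ray('w8',cc([(62,320),(682,320)],225,65,4),80)))
print('screws',f(ray('w8',cc([(110,308),(630,304)],225,65,4),80)))
print('flange top', f(ray('w8',cc([(168,242),(583,242)],225,65,4),s['pos'][2]-9.6+4)))
print('chamber', f(ray('w8',cc([(67,352),(683,352)],225,65,4),s['pos'][2]-9.6+39)))
E
```

```text
plat far corners [array([ 91.51, -44.49]), array([92.18, 41.72])]
plat sides [array([ 56.56, -44.28]), array([56.6 , 42.35])]
screws [array([ 58.22, -37.47]), array([58.8 , 34.94])]
flange top [array([ 69.4 , -24.16]), array([69.42, 23.04])]
chamber [array([ 62.42, -28.14]), array([62.44, 26.79])]
```

Call:
drive_tool(
  gripper=[0,0,0,0,0,0,0,0,0,0],
  dp=[
    [-0.0025,-0.0025,0.0],
    [-0.0025,-0.0025,0.01],
    [-0.0025,-0.0025,0.02],
    [-0.0025,-0.0025,0.03],
    [-0.0025,-0.0025,0.04],
    [-0.0025,-0.0025,0.05],
    [-0.0025,-0.0025,0.06],
    [-0.0025,-0.0025,0.07],
    [-0.0025,-0.0025,0.075],
    [-0.0025,-0.0025,0.075],
  ],
  twist=[-0.004,-0.004,-0.004,-0.004,-0.004,-0.004,-0.004,-0.004,-0.004,-0.004],
)

```text
time_s: 15.7
eef_pos: [604.9, -139.0, 100.1]
ee_rot: [-0.0, 0.662, 0.749, -0.0]
force: [0.8, -0.2, -4.4]
grip_width: 0.642
```

```bash
python3 - <<'E'
from h import *
for i in range(2):
    cap('side','s9'); s=ctrl.sense(); print(s['time_s'],s['eef_pos'],s['ee_rot'],s['force'],s['wrist_torque'],s['grip_width'])
E
```

```text
15.75 [ 604.94978364 -139.05414795  100.28266837] [-1.42592373e-05  6.62413668e-01  7.49138259e-01  2.19199775e-07] [-0.16528813  0.10505983 -4.51838878] [ 0.03313641  0.05136602 -0.00639751] 0.6426314271093092
15.8 [ 604.97656974 -139.06126628  100.34236165] [5.74931132e-05 6.62385532e-01 7.49163135e-01 1.19292036e-05] [-0.5300483   0.89995527 -4.69268402] [-0.01949636  0.02958283  0.03633698] 0.6394766177104426
```

Call:
drive_tool(
  gripper=[0,0,0,0,0,0,0],
  dp=[
    [0,0,0.008],
    [0,0,0.016],
    [0,0,0.024],
    [0,0,0.032],
    [0,0,0.04],
    [0,0,0.04],
    [0,0,0.04],
  ],
  twist=[0,0,0,0,0,0,0],
)

```text
time_s: 16.5
eef_pos: [605.0, -139.1, 93.0]
ee_rot: [0.0, 0.662, 0.749, 0.0]
force: [-4.2, 1.0, 5.2]
grip_width: 0.641
```

```bash
python3 - <<'E'
from h import *
cap('side','s10'); s=ctrl.sense(); print(s['time_s'],s['eef_pos'],s['ee_rot'],s['force'],s['wrist_torque'],s['grip_width'])
crop('s10',320,160,520,310,4,'c10')
E
```

```text
16.55 [ 604.96307126 -139.06717541   92.98409112] [1.89223423e-04 6.62380879e-01 7.49167228e-01 1.58640453e-05] [-4.07945298 -0.09667291  4.96282839] [0.18713722 0.76033638 0.03248378] 0.6420050922547078
```

View pics/c10.png

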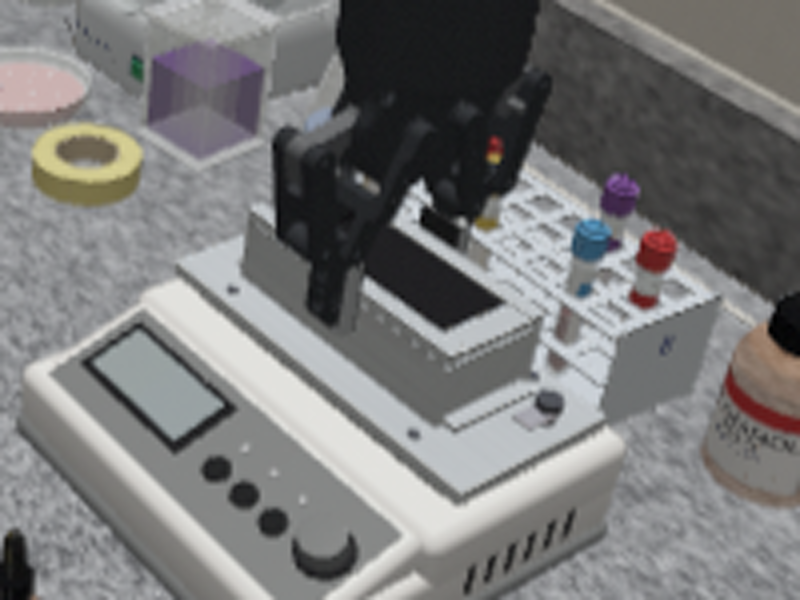

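Call:
drive_tool(
  gripper=[0,0,0,0,0,0,0],
  dp=[
    [0,-0.002,0],
    [0,-0.004,0.004],
    [0,-0.004,0.008],
    [0,-0.004,0.012],
    [0,-0.004,0.016],
    [0,-0.004,0.016],
    [0,-0.004,0.016],
  ],
  twist=[0,0,0,0,0,0,0],
)

```text
time_s: 17.25
eef_pos: [604.9, -139.1, 90.5]
ee_rot: [0.001, 0.662, 0.749, 0.001]
force: [-1.7, 2.1, 8.3]
grip_width: 0.642
```

```bash
python3 - <<'E'
from h import *
s=ctrl.sense(); print(s['time_s'],s['eef_pos'],s['ee_rot'],s['force'],s['wrist_torque'],s['grip_width'])
E
```

```text
17.25 [ 604.91057587 -139.09181615   90.45474715] [1.12807353e-03 6.62356658e-01 7.49187545e-01 6.37946897e-04] [-1.73540096  2.0941929   8.34524134] [ 0.50750069  0.41636744 -0.02183478] 0.6415025694628796
```

Call:
drive_tool(
  gripper=[0,0,0,0,0,0,0],
  dp=[
    [0.001,-0.001,0.003],
    [0.002,-0.001,0.006],
    [0.002,-0.001,0.009],
    [0.002,-0.001,0.012],
    [0.002,-0.001,0.012],
    [0.002,-0.001,0.012],
    [0.002,-0.001,0.012],
  ],
  twist=[0,0,0,0,0,0,0],
)

```text
time_s: 17.95
eef_pos: [604.9, -139.1, 89.6]
ee_rot: [0.002, 0.662, 0.749, 0.001]
force: [-4.8, 2.7, 18.2]
grip_width: 0.64
```

```bash
python3 - <<'E'
from h import *
cap('side','s11');cap('wrist','w11');s=ctrl.sense(); print(s['time_s'],s['eef_pos'],s['ee_rot'],s['force'],s['wrist_torque'],s['grip_width'])
crop('s11',340,190,480,290,5,'c11'); crop('w11',225,65,415,165,4,'c12')
E
```

```text
18.05 [ 604.93281445 -139.13364591   89.63733599] [1.91291839e-03 6.62361796e-01 7.49181424e-01 6.21797278e-04] [-5.04693216  2.1649242  17.80926683] [ 0.53216133  1.19295185 -0.0132756 ] 0.6406689121783009
```

View pics/c11.png

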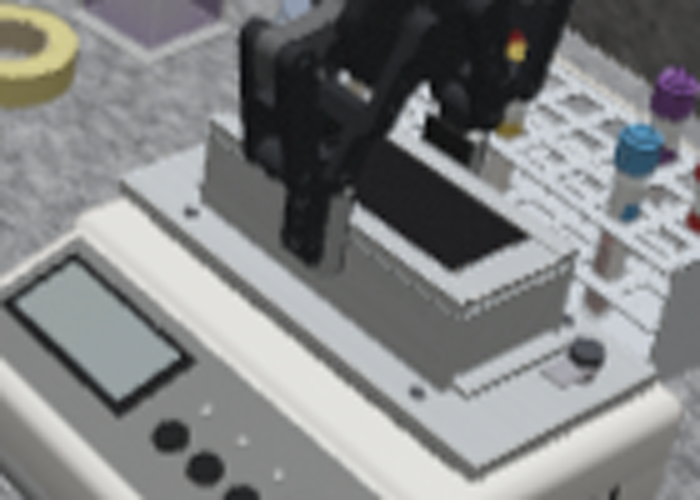

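View pics/c12.png

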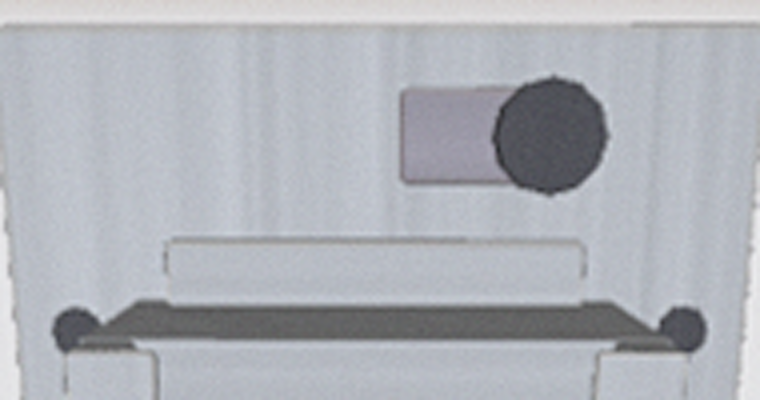

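Call:
drive_tool(
  gripper=[0,0,0,0,0,0,0,0],
  dp=[
    [0.001,-0.001,0],
    [0.002,-0.003,0],
    [0.003,-0.005,0],
    [0.003,-0.006,0.001],
    [0.003,-0.006,0.002],
    [0.003,-0.006,0.002],
    [0.003,-0.006,0.002],
    [0.003,-0.006,0.002],
  ],
  twist=[0,0,0,0,0,0,0,0],
)

```text
time_s: 18.85
eef_pos: [604.9, -139.1, 89.7]
ee_rot: [0.004, 0.662, 0.749, 0.001]
force: [0.6, 0.4, 17.3]
grip_width: 0.644
```

```bash
python3 - <<'E'
from h import *
cap('wrist','w13');s=ctrl.sense(); print(s['time_s'],s['eef_pos'],s['ee_rot'],s['force'],s['wrist_torque'],s['grip_width'])
print(q2r(s['ee_rot'])[:,2])
E
```

```text
18.9 [ 604.85925916 -139.14875399   89.75899198] [0.00365491 0.66243713 0.74910733 0.0013792 ] [ 0.73207569  0.1700017  17.49693781] [ 0.34964186  0.32518251 -0.02248738] 0.6446520273353394
[ 0.0073031  -0.00277595 -0.99996948]
```

Call:
drive_tool(
  gripper=[0,0,0,0,0,0],
  dp=[
    [0,0.002,0],
    [0,0.004,0],
    [0,0.004,0],
    [0,0.004,0],
    [0,0.004,0],
    [0,0.004,0],
  ],
  twist=[0,0,0,0,0,0],
)

```text
time_s: 19.5
eef_pos: [604.9, -139.1, 89.6]
ee_rot: [0.003, 0.662, 0.749, 0.001]
force: [-3.8, -0.1, 18.9]
grip_width: 0.644
```

```bash
python3 - <<'E'
from h import *
cap('wrist','w14');s=ctrl.sense(); print(s['time_s'],s['eef_pos'],s['ee_rot'],s['force'],s['wrist_torque'],s['grip_width'])
print(q2r(s['ee_rot'])[:,2])
E
```

```text
19.55 [ 604.88501177 -139.1295956    89.67098965] [2.81872848e-03 6.62410581e-01 7.49135385e-01 6.71550508e-04] [-3.39465763 -0.47319406 19.60638022] [ 0.19665316  1.05438578 -0.0156573 ] 0.6397962872862634
[ 0.0051129  -0.00272815 -0.99998321]
```

Call:
drive_tool(
  gripper=[0,0,0,0,0,0],
  dp=[
    [0,0.002,0],
    [0,0.005,0],
    [0,0.005,0],
    [0,0.005,0],
    [0,0.005,0],
    [0,0.005,0],
  ],
  twist=[0,0,0,0,0,0],
)

```text
time_s: 20.15
eef_pos: [605.0, -139.1, 89.6]
ee_rot: [0.002, 0.662, 0.749, -0.0]
force: [-9.9, -1.2, 21.8]
grip_width: 0.639
```

```bash
python3 - <<'E'
from h import *
cap('side','s15');
for i in range(3):
    cap('wrist','w15');s=ctrl.sense(); print(s['time_s'],s['eef_pos'],s['force'],s['wrist_torque'],s['grip_width'],q2r(s['ee_rot'])[:2,2],s['wrist_torque'][1]+.186*s['force'][0],s['wrist_torque'][0]-.186*s['force'][1])
E
```

```text
20.25 [ 604.9859938  -139.11109632   89.61128734] [-8.21826774 -0.32946889 22.16250949] [ 0.15140842  1.93891925 -0.00522906] 0.6392719319329311 [ 0.00258331 -0.00259312] 0.41032144942433746 0.21268962884114406
20.3 [ 604.99649398 -139.12211356   89.61632532] [-8.7932939  -1.80922037 21.10149934] [0.16520479 1.91277301 0.03119116] 0.6416208270757798 [ 0.00260967 -0.00262556] 0.27722034860338174 0.5017197734166076
20.35 [ 604.97999592 -139.10378686   89.61360188] [-8.55346913 -0.76978554 22.33723318] [0.15694015 1.98539496 0.01316738] 0.6420957734983572 [ 0.00258651 -0.00256404] 0.3944496979974115 0.30012025658129304
```

```bash
python3 - <<'E'
from h import *
crop('s15',340,190,480,290,5,'c15')
E
```

```text
(no output)
```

View pics/w15.png

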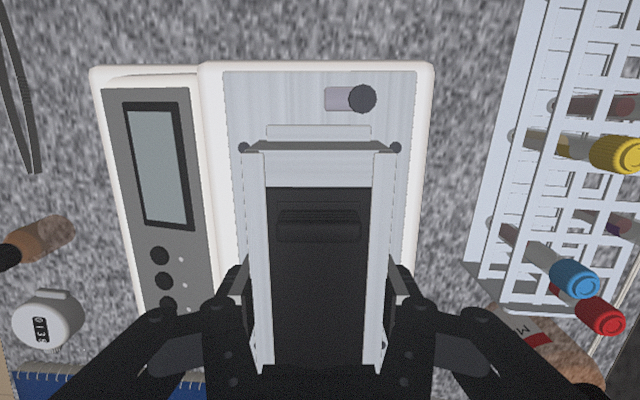

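View pics/c15.png

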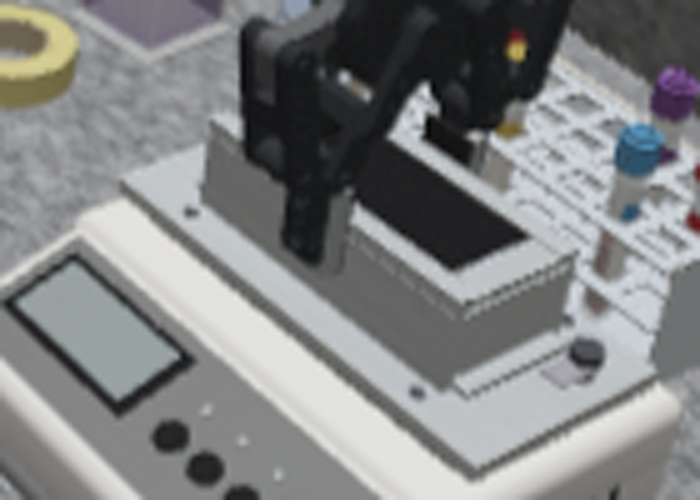

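The wrist picture shows the rib where it was at the grasp (about columns 275–362, rows 205–240), so the cover is still shut. The side picture shows the chamber down on the platform with no gap.

```bash
python3 - <<'E'
from rig import job
print(job.finish_job())
E
```

```text
the job is handed in; nothing more can be done
None
```

The chamber is on the shaker with its cover shut, and I handed the job in at about 20 s with the gripper still holding it pressed down.

- **Cover:** I pushed it shut on the worktop with closed fingers. The rib then measured y = 36.2 mm on the chamber, against 36 mm for fully shut. The last push slid the chamber 2–3 mm along the worktop. The rib looked unchanged in the final wrist picture.
- **Carrying:** I gripped the chamber at 80 N, lifted it level and lined it up over the pins using the wrist camera. Both pins entered with no sign of contact force.
- **Seating:** I pressed the plate down until the force jumped from 8 to 18 N over less than 1 mm, which I took as contact with the platform. The final TCP height was 89.6 mm, the height expected for flush from the grasp. The downward push is about 22 N.

**Imperfect at the end:**
- About 8.5 N of sideways force remains towards the robot.
- The tool leans about 0.2°, roughly as it did at the grasp.
- The moment readings suggest the chamber bears a little more on its robot-side edge. I estimate any gap on the other side at about 0.1–0.2 mm or less, which is too small to see in the pictures.

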